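# Take the jam filling pot off its stand

## Task

Take the lidded jam filling pot off its wire stand so that the stand can be wiped: first, with the pot still seated, shut its outlet tap by turning the blue lever clockwise a full quarter turn to its stop, across the pipe. Then lift the pot straight up by the black carrying handle on its lid, about 8 cm and always level, and finish while still holding it there, still, over the stand and out of its collar. Leave the bowl under the spout and the other things where they stand.

Things in the scene. Friction and masses are not known exactly. Their poses are not given: they have to be found in the camera images.
- pot_handle (a point): Middle of the black carrying handle of the filling pot: a level bar 80 mm long, 18 mm wide and 14 mm high with rounded edges, right over the pot's balance point, on two wire uprights at its ends. It runs along the point's y axis; grasp it from above across x. Its centre is 43 mm above the flat lid, 216 mm above the table while the pot is seated. The pot weighs about 0.75 kg (0.5 to 0.95). x, y, z axes are those of the pot: z up, the outlet pipe points to -x
- filling_pot: The lidded steel pot: a can of 115 mm diameter over the lid and 88 mm high, loose, seated in the stand by its own weight. Origin: centre of its underside, on the can's axis, 85 mm above the table while seated. From its wall an 18 mm outlet pipe leaves towards -x, 16 mm above the underside, with a ball valve 110 mm and a down-turned spout 153 mm from the axis (spout mouth 18 mm below the underside). The handle's centre is at (-12, 0, 131) mm, the tap's stem at (-110, 0) mm
- tap_pivot (a point): Point on the upright stem of the tap about which the lever turns, at the lever's height, 145 mm above the table while the pot is seated, 110 mm from the pot's axis (55 mm from its wall). Axes are those of the pot
- lever_grip (a point): Point on the tap's blue lever, 57 mm out from the stem axis: middle of the blue sleeve, which is 54 mm long, 16 mm wide and 11 mm high. The lever points to this point's own -x (from the stem outwards) and is 80 mm long in all; free space beside and below it. It can be pinched from above or pushed
- tap_lever (a joint): Angle of the tap lever, rad: 0 open (lever in line with the pipe, pointing outwards), 1.571 closed against the stop (lever square across the pipe, pointing to the pot's +y). It grows clockwise seen from above; a stiff tap (about 0.1 N m, some 2 N at the sleeve) that stays where it is left. At the start it stands between 0 and 0.35
- stand: Wire stand that carries the pot, fixed to the table: a steel collar of 115 mm inner diameter on three bent legs (feet 87 mm from the axis). Origin on the table on the collar's axis; axes as the seated pot's: z up, collar slot to -x. The pot rests on tabs 85 mm above the table, 22 mm deep in the collar with 2.5 mm play; the outlet pipe lies in a slot of the collar, open at the top, which keeps the pot from turning. The pot lifts straight up out of both
- jam_bowl: Small steel bowl with red jam, 135 mm across and 49 mm high, loose on the table under the spout. Origin: centre of its underside
- jam_jar: Jam jar with yellow lid, 66 mm across, 100 mm high, loose; a bystander. Origin: centre of its underside
- spare_nozzle: White plastic nozzle, 48 mm across, 52 mm high, loose; a bystander. Origin: centre of its underside
- tape_roll: Roll of tape lying flat, 98 mm across, 25 mm high, loose; a bystander. Origin: centre of its underside
- timer: White kitchen timer, 70x64x19 mm, loose; a bystander. Origin: centre of its underside
- pastry_brush: Pastry brush, 186 mm long, loose; a bystander. Origin: centre of its underside

How it is judged (in metres and radians):
On the way, in this order (a step that is already met when the one before it is completed fails the run):
1. the tap is shut (lever within 0.12 rad of its closed stop) while the pot sits in its stand (value of joint tap_lever above 1.45 rad and z of filling_pot in the frame of stand below 0.093 m), for 0.2 s.
2. the pot is lifted out of the stand's collar by its handle (z of filling_pot in the frame of stand above 0.13 m and contact force between filling_pot and the fingers above 2 N and distance between the grasp point and pot_handle below 0.05 m), for 0.2 s.
At the end, for the whole second after the job is handed in: Tap shut (over 1.45 rad); the fingers hold the pot by its handle (within 50 mm of its middle), still (under 20 mm/s, 0.15 rad/s), level (within 0.10 rad), 50 to 130 mm above its seat, within 50 mm of the stand's axis and not touching the stand (value of joint tap_lever above 1.45 rad and z of filling_pot in the frame of stand between 0.135 and 0.215 m and horizontal distance between filling_pot and stand below 0.05 m and angle between filling_pot's own z axis and vertical below 0.1 rad and linear speed of filling_pot below 0.02 m/s and angular speed of filling_pot below 0.15 rad/s and contact force between filling_pot and the fingers above 2 N and distance between the grasp point and pot_handle below 0.05 m and contact force between filling_pot and stand below 0.1 N); the arm keeps its last pose, push and grip.
It fails at once if the pot is lifted off its seat with the tap not shut (z of filling_pot in the frame of stand above 0.1 m and value of joint tap_lever below 1.4 rad).
It fails at once if the pot is tipped by more than 0.25 rad (angle between filling_pot's own z axis and vertical above 0.25 rad).
It fails at once if the bowl or a bystander is pushed by more than 30 mm (distance of any of jam_bowl, jam_jar, spare_nozzle, tape_roll, timer, pastry_brush from where it was at the start of the episode above 0.03 m).
It also fails if it takes over 50 s, if anything falls off the work surface, if the arm or the gripper's body presses on something with over 40 N, if the wrist force passes 120 N, or if a joint passes its speed limit or range.

## Robot

A 7-joint arm with a two-finger parallel gripper is mounted at the origin on a cart in front of the work surface, level with it; the furniture and walls round the work are solid. World frame = base frame: x ahead of the robot, y to its left, z up, the work surface at z = 0. Lengths are in m, angles in degrees, forces in N, time in s.
With the tool pointing down it reaches from about 0.35 to 0.9 m from the base axis. Payload 19.9 kg.
Tool frame: the origin (TCP) lies at the very end of the fingers, on their centre line; the grasp point (between the pads) lies 19 mm behind it; z points along the fingers, y is the direction in which the jaws open and shut (so a half turn about z gives the same grasp; the last joint's range is limited). The gripper opens to 85 mm and grips with 20 to 120 N. Pads are 22 mm wide; open, the fingers measure 114 mm over their backs; the gripper's body (76 mm by 85 mm) begins 54 mm behind the grasp point. The pads swing forward as they close: fully open they stand 13 mm farther back than shut.
Start: joints at [-2.378, 23.915, -0.59, 92.452, 0.269, 63.638, -3.037], TCP at [0.625, 0, 0.231] pointing down, gripper open.
Joint ranges: [-161.28, 161.28], [-22.2, 115.67], [-73.04, 71.86], [3.21, 147.25], [-68.34, 248.33], [10.77, 114.83], [-161.83, 161.83]. Speed limits (degrees/s): [108.29, 108.29, 136.94, 136.94, 172.46, 172.46, 172.46].

## Interface

Orientations are given as a 3x3 rotation matrix whose columns are the frame's x, y, z axes.
In Python, from bench import r gives the robot as it stands.
- The arm moves only by the shell command python3 -m jog 'ROWS' [FORCE]. ROWS is JSON, a list of rows, each an object with "rot": the turn, a rotation vector about the tool's x, y, z as a fraction of full scale, a list of three; "linear": the shift along the tool's x, y, z as a fraction of full scale, a list of three; "gripper": the gripper's target within -1 to 1 (shut at 1, half-way at 0, fully open at -1). A call has 1 to 5 rows; each row shifts and turns the commanded pose from where the row before left it, along the tool's axes as they then stand; what a row does not reach is not made up. Full scale, the value 1, is 0.1 m for a shift and 30 degrees for a turn. A row lasts 1/8 s, in which the tool goes at most 62.5 mm and 10.7 degrees, less where a joint would pass 70% of its speed; a pose out of reach is approached as far as the arm can. A call with a number of a shift or a turn outside -1 to 1 is refused whole. A call with a gripper value outside its range is refused whole. The fingers move at their own pace and stop on an object; FORCE is the grip in N (left out, the last holds). Time passes only in rows, so rows that do not move let the fingers close. It gives the time, the measured TCP pose, the force and the opening at its end, in the units of the state.
- r.state(): the state, without advancing time (a new reading comes with each control period).
- r.get_image(name): name is "scene" or "side" or "wrist"; returns the picture (480x640x3 uint8, blue, green, red); there is no depth.
- r.camera_info(name): a dict with "fovy" (degrees; the focal length in pixels is half the picture's height over the tangent of half this angle, whatever the lens; pixels are square), "cx", "cy" (the principal point, pixels), "position" and "rotation" of the camera in the world; the wrist camera has in their place "hand_eye" (4x4, takes a point from camera to tool coordinates, whose origin is the TCP and whose axes are the flange's). Camera axes: x right, y down, z forward; pixel columns grow to the right and rows downward; lengths in m; the calibration is good to about 2 mm. A picture is of the moment at which its call begins: read the wrist's pose just before it. camera_info takes no time and is no camera call.
- r.finish_job(): hands the job in, once; it reports no verdict.
The state is a dict: "clock": time; "joint_positions": joint angles; "joint_vel": joint speeds; "joint_efforts": joint torques, N m; "position": TCP position; "eef_rot": TCP orientation; "force": force on the tool from outside, world axes, zero at the start; "ft_torque": the same for the moment, N m; "grip_width": opening from 0.0 (shut) to 1.0 (fully open).
Only numpy, scipy, OpenCV 4.12 (cv2) and the standard library are available. Lean on these libraries where they do the work, as an engineer would, in place of code of your own. Each camera call takes 0.05 s, during which the arm holds its last target. There are 200 camera calls.

## Working session

There is one attempt and no reset: what is moved stays moved. The work goes in short steps, Python scripts to look and compute and a shell command to move; the robot and the scene stay as the last step left them, time stands still between calls to the robot, and variables do not carry over. Pictures are saved under pics/ and viewed, about 8 in all and at most 12, crops included, and the job is handed in when it is done.

```bash
ls; mkdir -p pics; python3 - <<'E'
from bench import r
import cv2,numpy as np
s=r.state();print(s['clock'],s['position'],s['eef_rot'],s['grip_width'])
for n in("scene","side","wrist"):
    i=r.camera_info(n);print(n,i)
    cv2.imwrite(f'pics/{n}0.png',r.get_image(n))
E
```

```text
pics
0.0 [ 6.24654125e-01 -2.17384094e-05  2.30652420e-01] [[ 3.37043307e-05  9.99999252e-01 -1.22288499e-03]
 [ 9.99999995e-01 -3.38211638e-05 -9.55183453e-05]
 [-9.55596333e-05 -1.22288176e-03 -9.99999248e-01]] 0.9981429403463733
scene {'fovy': 43.1016962508057, 'cx': 311.63851772028323, 'cy': 243.68071880394638, 'position': array([0.02571509, 0.82574599, 1.02723831]), 'rotation': array([[-0.82036642, -0.37152564,  0.43470407],
       [-0.57183176,  0.53659834, -0.62054062],
       [-0.00271473, -0.75764829, -0.65265742]])}
side {'fovy': 54.534039429194436, 'cx': 323.3555618575991, 'cy': 230.63690316712757, 'position': array([0.1411355 , 0.69799588, 0.55497618]), 'rotation': array([[-0.8194272 , -0.25669836,  0.51248903],
       [-0.57303249,  0.34637448, -0.74273716],
       [ 0.01314629, -0.9022919 , -0.43092518]])}
wrist {'fovy': 69.32638642686153, 'cx': 320.40643078824303, 'cy': 236.51916222401934, 'hand_eye': array([[-2.13069235e-04, -9.62824439e-01, -2.70127850e-01,
         6.89636713e-02],
       [ 9.99999946e-01, -1.37195526e-04, -2.99761828e-04,
        -3.45712698e-04],
       [ 2.51557681e-04, -2.70127899e-01,  9.62824415e-01,
        -1.42393240e-01],
       [ 0.00000000e+00,  0.00000000e+00,  0.00000000e+00,
         1.00000000e+00]])}
```

View pics/scene0.png

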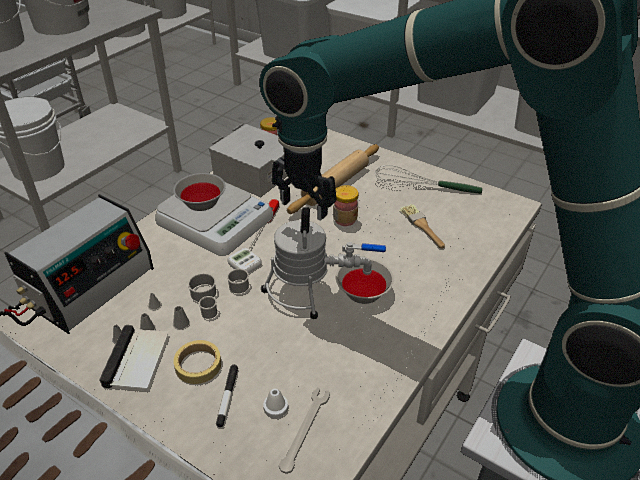

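View pics/side0.png

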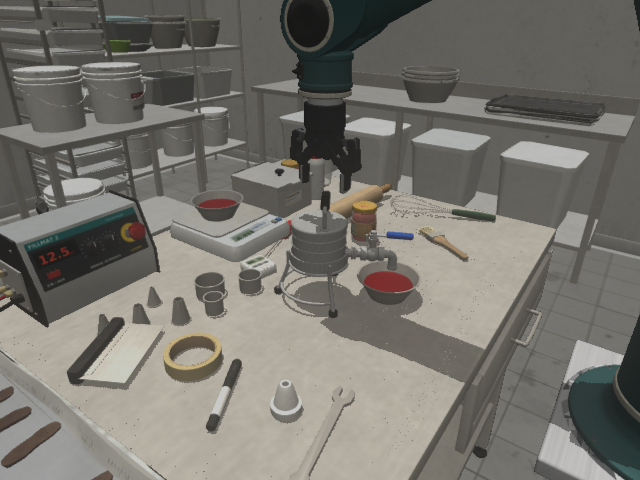

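View pics/wrist0.png

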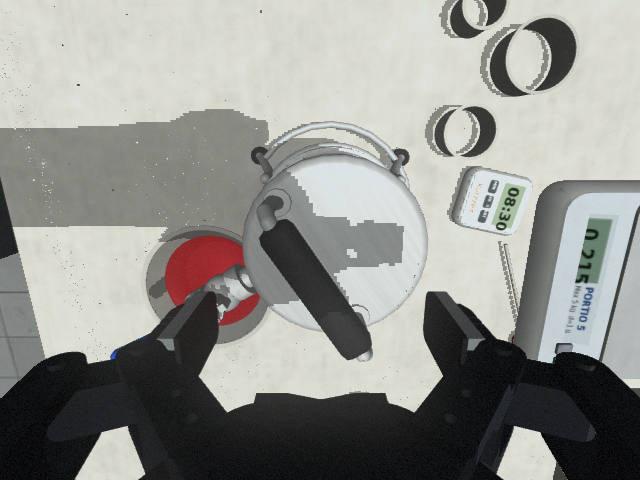

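The pictures show:
- **Wrist:** the pot is below the gripper, with the black handle running from (270,230) to (360,350). The pipe goes down-left over the bowl, and the lid is centred near (335,242).
- **Scene and side:** the blue lever is at about (373,247) in scene and (400,236) in side.

Next I'll measure the handle, lid, lever and bowl.

```bash
cat >h.py <<'E'
from bench import r
import cv2,numpy as np
def cam(n,s=None):
    i=r.camera_info(n);f=240/np.tan(np.radians(i['fovy']/2))
    if n=='wrist':
        s=s or r.state();H=i['hand_eye'];R=np.array(s['eef_rot']);return f,i['cx'],i['cy'],R@H[:3,3]+s['position'],R@H[:3,:3]
    return f,i['cx'],i['cy'],np.array(i['position']),np.array(i['rotation'])
def ray(c,p):
    d=c[4]@np.array([(p[0]-c[1])/c[0],(p[1]-c[2])/c[0],1]);return c[3],d/np.linalg.norm(d)
def plane(c,p,z):
    o,d=ray(c,p);return o+d*(z-o[2])/d[2]
def tri(c1,p1,c2,p2):
    o,d=ray(c1,p1);q,e=ray(c2,p2);t=np.linalg.lstsq(np.c_[d,-e],q-o,rcond=None)[0]
    a,b=o+t[0]*d,q+t[1]*e;return (a+b)/2,np.linalg.norm(a-b)
def proj(c,P):
    q=c[4].T@(np.asarray(P)-c[3]);return c[0]*q[:2]/q[2]+[c[1],c[2]]
def comps(m,amin=40):
    n,l,st,ce=cv2.connectedComponentsWithStats(m.astype(np.uint8));out=[]
    for k in range(1,n):
        if st[k,4]>=amin:
            pts=np.argwhere(l==k)[:,::-1].astype(np.float32);out.append((st[k,4],ce[k],cv2.minAreaRect(pts),pts))
    return sorted(out,key=lambda x:-x[0])
def blue(im):
    h=cv2.cvtColor(im,cv2.COLOR_BGR2HSV);return (abs(h[...,0].astype(int)-112)<14)&(h[...,1]>130)&(h[...,2]>50)
E
python3 - <<'E'
from h import *
np.set_printoptions(precision=4,suppress=True)
W=cv2.imread('pics/wrist0.png');c=cam('wrist')
for a,ce,re,p in comps((W.max(2)<45),800)[:5]: print('blk',a,ce,re)
m=W.max(2)<60; m[:215]=0; m[365:]=0; m[:,:255]=0;m[:,375:]=0
a,ce,re,p=comps(m,800)[0];print(re)
B=np.array([plane(c,q,.220) for q in cv2.boxPoints(re)]);print(B,plane(c,re[0],.22))
for n in('scene','side'):
    im=cv2.imread(f'pics/{n}0.png')
    for a,ce,re,p in comps(blue(im))[:4]:print(n,a,ce,re)
for a,ce,re,p in comps(blue(W))[:3]:print('w',a,ce,re,plane(c,ce,.145))
h=cv2.cvtColor(W,cv2.COLOR_BGR2HSV)
# lid circle
g=cv2.GaussianBlur(cv2.cvtColor(W,cv2.COLOR_BGR2GRAY),(5,5),1)
C=cv2.HoughCircles(g,cv2.HOUGH_GRADIENT,1,60,param1=120,param2=25,minRadius=75,maxRadius=105)
print(C if C is None else C[0][:4]); 
if C is not None:
  for x,y,R in C[0][:4]:print(plane(c,(x,y),.173),plane(c,(x+R,y),.173))
E
```

```text
blk 65367 [319.4706 415.7228] ((319.5, 385.49993896484375), (186.99996948242188, 638.9998779296875), 90.0)
blk 1011 [285.1375 250.9782] ((290.4864807128906, 254.0810546875), (68.35360717773438, 37.66423416137695), 54.462318420410156)
((315.4122314453125, 289.208984375), (155.56031799316406, 38.5897216796875), 54.782405853271484)
[[ 0.5942  0.0259  0.22  ]
 [ 0.609   0.0363  0.22  ]
 [ 0.6522 -0.0287  0.22  ]
 [ 0.6366 -0.0416  0.22  ]] [ 0.6219 -0.0002  0.22  ]
scene 143 [373.2727 247.2587] ((373.463134765625, 247.40576171875), (23.44875717163086, 6.337501525878906), 5.194429397583008)
side 80 [399.025 234.075] ((399.5275573730469, 234.03102111816406), (25.133026123046875, 3.288433313369751), 3.3664605617523193)
w 40 [113.825 353.975] ((114.34000396728516, 353.8800354003906), (4.400000095367432, 12.20000171661377), 36.869895935058594) [ 0.4682 -0.0872  0.145 ]
[[334.5 241.5  89. ]]
[0.6327 0.0097 0.173 ] [0.6863 0.0097 0.173 ]
```

```bash
python3 - <<'E'
from h import *
np.set_printoptions(precision=4,suppress=True)
a=cam('scene');b=cam('side')
I={n:cv2.imread(f'pics/{n}0.png') for n in('scene','side')}
ca=comps(blue(I['scene']))[0];cb=comps(blue(I['side']))[0]
print(tri(a,ca[1],b,cb[1]),plane(a,ca[1],.148))
P=ca[3];Q=cb[3]
e=lambda P,s:(P[P[:,0]<P[:,0].min()+2.5] if s<0 else P[P[:,0]>P[:,0].max()-2.5]).mean(0)
for s in(-1,1):print(s,tri(a,e(P,s),b,e(Q,s)),plane(a,e(P,s),.148),plane(b,e(Q,s),.148))
c=cam('wrist');
th=np.radians(32.4);x=np.array([np.cos(th),np.sin(th),0])
y=np.array([-x[1],x[0],0])
ax=np.array([.632,.008,0]);
piv=ax-.11*x+[0,0,.145];print('piv',piv,'wrist px',proj(c,piv),'scene',proj(a,piv),'side',proj(b,piv))
# bowl/jar/others: red jam in side
h=cv2.cvtColor(I['scene'],cv2.COLOR_BGR2HSV)
for A,ce,re,p in comps(((h[...,0]<6)|(h[...,0]>174))&(h[...,1]>150),300):print('red',ce,plane(a,ce,.035))
print('jar',plane(a,(347,195),.1),'brush',plane(a,(405,210),.01),plane(a,(442,245),.01))
cr=np.vstack([I['scene'][200:320,250:430]]);cv2.imwrite('pics/c1.png',cv2.resize(cr,None,fx=4,fy=4,interpolation=2))
E
```

```text
(array([ 0.4909, -0.0738,  0.1516]), np.float64(0.0002357710680972862)) [ 0.4929 -0.0775  0.148 ]
-1 (array([ 0.5107, -0.0645,  0.1509]), np.float64(0.0013270895440493846)) [ 0.513  -0.0674  0.148 ] [ 0.5127 -0.0702  0.148 ]
1 (array([ 0.4701, -0.0844,  0.1512]), np.float64(0.00037625733400275076)) [ 0.472  -0.0877  0.148 ] [ 0.4726 -0.0906  0.148 ]
piv [ 0.5391 -0.0509  0.145 ] wrist px [203.3114 310.5382] scene [348.9821 246.9626] side [371.8902 234.7833]
red [363.6345 283.135 ] [ 0.5068 -0.0712  0.035 ]
red [199.6794 192.0121] [ 1.0681 -0.121   0.035 ]
jar [ 0.6783 -0.2654  0.1   ] brush [ 0.5738 -0.403   0.01  ] [ 0.4263 -0.3269  0.01  ]
```

View pics/c1.png

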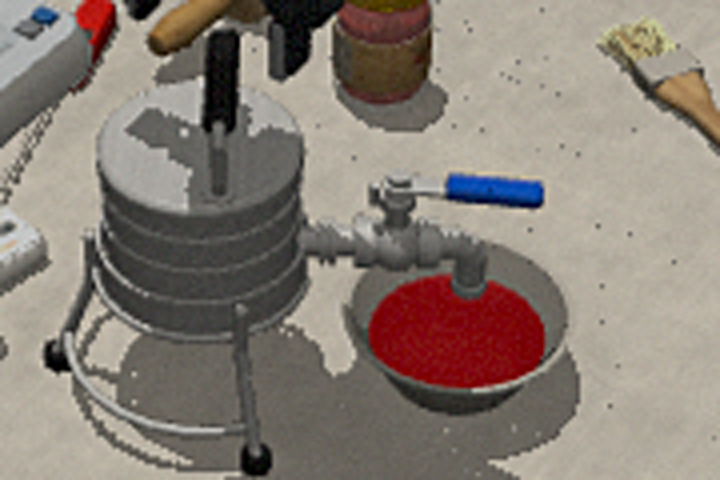

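Two views give the lever at (0.491,-0.074,0.151), against an expected height of 0.145. The pivot predicted from the handle and lid falls on the stem in the crop, at about (400,185). That puts pot x at a yaw of about 32.4°, with the lever roughly 5° clockwise of open.

I'll raise the arm, yaw by 32.4° so the tool axes line up with the pot's, and shut the fingers to push.

```bash
python3 -m jog '[{"rot":[0,0,0],"linear":[0,0,-0.3],"gripper":-1},{"rot":[0,0,-0.27],"linear":[0,0,-0.2],"gripper":1},{"rot":[0,0,-0.27],"linear":[0,0,0],"gripper":1},{"rot":[0,0,-0.27],"linear":[0,0,0],"gripper":1},{"rot":[0,0,-0.27],"linear":[0,0,0],"gripper":1}]' 30
cat >>h.py <<'E'
th=np.radians(32.4);X=np.array([np.cos(th),np.sin(th),0]);Y=np.array([-X[1],X[0],0]);AX=np.array([.632,.008,0]);PIV=AX-.11*X
def push(a,r=.050,gap=0):
    a=np.radians(a);h=.008+.011*abs(np.cos(a))+.0145*abs(np.sin(a))+gap
    return PIV+X*(-r*np.cos(a)-h*np.sin(a))+Y*(r*np.sin(a)-h*np.cos(a))
def here():
    s=r.state();R=np.array(s['eef_rot']);print(round(s['clock'],2),'pos',np.round(s['position'],4),'yaw',np.round(np.degrees(np.arctan2(R[1,1],R[0,1])),2),'F',np.round(s['force'],1),'w',round(s['grip_width'],3),'tilt',np.round(R[:2,2],4));return s,R
E
python3 - <<'E'
from h import *
s,R=here();p=np.array(s['position'])
for a,g in[(5,.015),(5,0),(20,0),(35,0),(50,0),(65,0),(80,0),(90,0)]:
    q=push(a,gap=g);q[2]=.131;print(a,np.round(q,4),'tool shift mm',np.round(R.T@(q-p)*1e3,1));p=q
E
```

```text
clock: 0.78
position: [0.6248, -0.0, 0.281]
eef_rot: [[-0.54, 0.842, -0.001], [0.842, 0.54, -0.0], [0.0, -0.0, -1.0]]
force: [-0.4, 0.2, -0.5]
grip_width: 0.144
0.78 pos [ 0.6248 -0.      0.281 ] yaw 32.67 F [-0.4  0.2 -0.5] w 0.144 tilt [-0.0005 -0.0001]
5 [ 0.5109 -0.1052  0.131 ] tool shift mm [ -27.1 -152.6  150.1]
5 [ 0.504  -0.0919  0.131 ] tool shift mm [14.9  1.4  0. ]
20 [ 0.4953 -0.0844  0.131 ] tool shift mm [11.  -3.3  0. ]
35 [ 0.488 -0.074  0.131] tool shift mm [12.7 -0.5  0. ]
50 [ 0.4835 -0.0608  0.131 ] tool shift mm [13.5  3.4  0. ]
65 [ 0.4831 -0.0457  0.131 ] tool shift mm [12.9  7.7 -0. ]
80 [ 0.4875 -0.0303  0.131 ] tool shift mm [10.6 12.  -0. ]
90 [ 0.4933 -0.0208  0.131 ] tool shift mm [ 4.9 10.  -0. ]
```

```bash
python3 -m jog '[{"rot":[0,0,0],"linear":[-0.1,-0.38,0],"gripper":1},{"rot":[0,0,0],"linear":[-0.1,-0.38,0],"gripper":1},{"rot":[0,0,0],"linear":[-0.1,-0.38,0],"gripper":1},{"rot":[0,0,0],"linear":[0,-0.38,0],"gripper":1},{"rot":[0,0,0],"linear":[0,0,0.25],"gripper":1}]'
python3 -m jog '[{"rot":[0,0,0],"linear":[0,0,0.35],"gripper":1},{"rot":[0,0,0],"linear":[0,0,0.25],"gripper":1},{"rot":[0,0,0],"linear":[0,0,0],"gripper":1}]'
python3 - <<'E'
from h import *
s,R=here()
cv2.imwrite('pics/s2.png',cv2.resize(r.get_image('scene')[150:330,240:480],None,fx=3,fy=3,interpolation=2))
E
```

```text
clock: 1.4
position: [0.5118, -0.1088, 0.2575]
eef_rot: [[-0.533, 0.846, 0.003], [0.846, 0.533, -0.001], [-0.002, 0.002, -1.0]]
force: [0.5, 0.5, 0.1]
grip_width: 0.002
clock: 1.78
position: [0.5117, -0.1067, 0.1949]
eef_rot: [[-0.536, 0.844, -0.003], [0.844, 0.536, 0.0], [0.002, -0.002, -1.0]]
force: [-0.5, 0.1, 0.9]
grip_width: -0.001
1.77 pos [ 0.5117 -0.1067  0.1949] yaw 32.4 F [-0.5  0.1  0.9] w -0.001 tilt [-0.0032  0.0005]
```

View pics/s2.png

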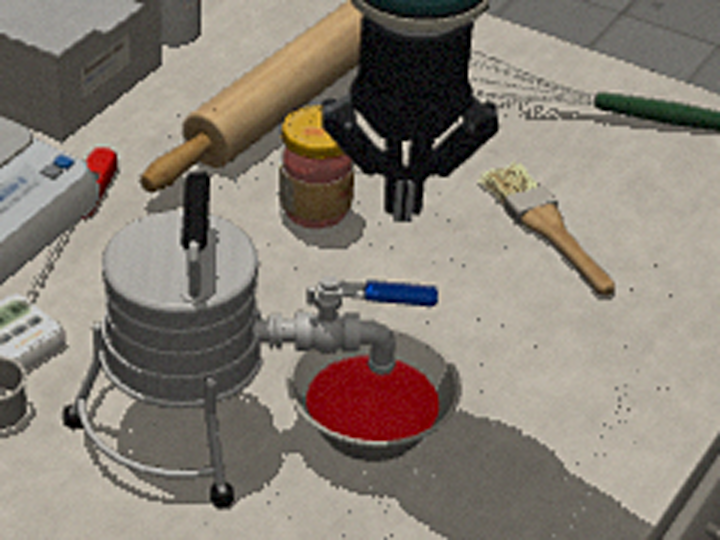

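The shut fingers are behind the lever, with the tip at (402,215) and the lever at (400,292). I'll go down the remaining 64 mm and start the push.

```bash
python3 -m jog '[{"rot":[0,0,0],"linear":[0,0,0.16],"gripper":1},{"rot":[0,0,0],"linear":[0,0,0.16],"gripper":1},{"rot":[0,0,0],"linear":[0,0,0.16],"gripper":1},{"rot":[0,0,0],"linear":[0,0,0.16],"gripper":1},{"rot":[0,0,0],"linear":[0,0,0],"gripper":1}]'
python3 -m jog '[{"rot":[0,0,0],"linear":[0.08,0.01,0],"gripper":1},{"rot":[0,0,0],"linear":[0.08,0.0,0],"gripper":1},{"rot":[0,0,0],"linear":[0.06,-0.02,0],"gripper":1},{"rot":[0,0,0],"linear":[0.06,-0.02,0],"gripper":1},{"rot":[0,0,0],"linear":[0,0,0],"gripper":1}]'
python3 - <<'E'
from h import *
s,R=here();p=np.array(s['position'])
for a in(20,35,50,65,80,90):
    q=push(a);q[2]=.131;print(a,np.round(R.T@(q-p)*1e3,1))
E
```

```text
clock: 2.45
position: [0.512, -0.1067, 0.1309]
eef_rot: [[-0.536, 0.844, -0.002], [0.844, 0.536, 0.0], [0.002, -0.002, -1.0]]
force: [-0.1, 0.6, -0.0]
grip_width: 0.002
clock: 3.08
position: [0.4948, -0.0845, 0.1324]
eef_rot: [[-0.536, 0.844, -0.0], [0.844, 0.536, 0.0], [0.0, -0.0, -1.0]]
force: [-0.4, -0.1, -0.2]
grip_width: -0.003
3.08 pos [ 0.4948 -0.0845  0.1324] yaw 32.42 F [-0.4 -0.1 -0.2] w -0.003 tilt [-0.0001  0.    ]
20 [-0.2  0.4  1.4]
35 [12.5 -0.1  1.4]
50 [26.   3.2  1.4]
65 [39.  10.9  1.4]
80 [49.6 22.9  1.4]
90 [54.6 32.9  1.4]
```

```bash
python3 -m jog '[{"rot":[0,0,0],"linear":[0.06,0,0],"gripper":1},{"rot":[0,0,0],"linear":[0.06,0,0],"gripper":1},{"rot":[0,0,0],"linear":[0.07,0.01,0],"gripper":1},{"rot":[0,0,0],"linear":[0.07,0.02,0],"gripper":1},{"rot":[0,0,0],"linear":[0.07,0.04,0],"gripper":1}]'
python3 -m jog '[{"rot":[0,0,0],"linear":[0.06,0.05,0],"gripper":1},{"rot":[0,0,0],"linear":[0.05,0.05,0],"gripper":1},{"rot":[0,0,0],"linear":[0.05,0.06,0],"gripper":1},{"rot":[0,0,0],"linear":[0,0,0],"gripper":1}]'
python3 - <<'E'
from h import *
s,R=here();p=np.array(s['position'])
for a in(65,80,90):
    q=push(a);q[2]=.131;print(a,np.round(R.T@(q-p)*1e3,1))
cv2.imwrite('pics/s3.png',cv2.resize(r.get_image('scene')[150:330,240:480],None,fx=3,fy=3,interpolation=2))
E
```

```text
clock: 3.7
position: [0.4832, -0.0526, 0.1322]
eef_rot: [[-0.536, 0.844, -0.0], [0.844, 0.536, -0.0], [0.0, -0.0, -1.0]]
force: [0.2, -3.4, 0.4]
grip_width: -0.003
clock: 4.2
position: [0.4885, -0.0302, 0.1322]
eef_rot: [[-0.537, 0.844, -0.0], [0.844, 0.537, 0.0], [0.0, 0.0, -1.0]]
force: [0.1, -0.4, -0.2]
grip_width: 0.003
4.2 pos [ 0.4885 -0.0302  0.1322] yaw 32.46 F [ 0.1 -0.4 -0.2] w 0.003 tilt [-0.0002  0.0004]
65 [-10.2 -12.9   1.2]
80 [ 0.4 -0.9  1.2]
90 [5.3 9.1 1.2]
```

View pics/s3.png

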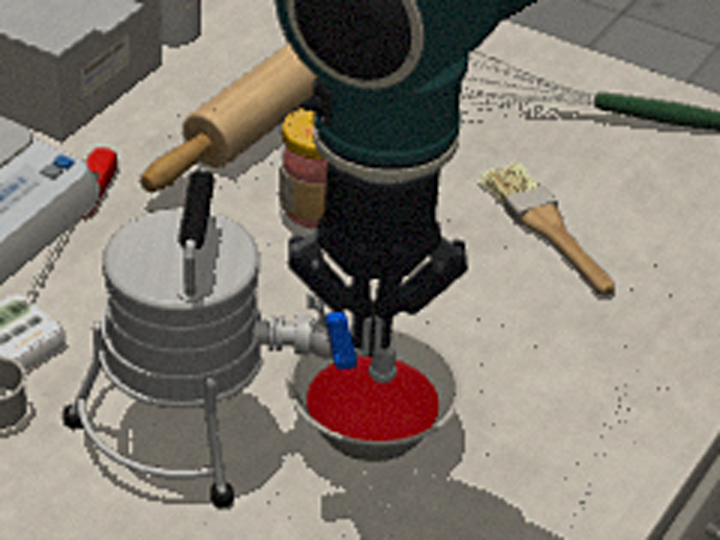

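The lever, at (341,340), has swung nearly across the pipe, with the fingers behind it. I'll creep to the stop while watching the force.

```bash
python3 -m jog '[{"rot":[0,0,0],"linear":[0.02,0.03,0],"gripper":1},{"rot":[0,0,0],"linear":[0.02,0.03,0],"gripper":1},{"rot":[0,0,0],"linear":[0.01,0.02,0],"gripper":1}]'
python3 -m jog '[{"rot":[0,0,0],"linear":[0,0.02,0],"gripper":1},{"rot":[0,0,0],"linear":[0,0,0],"gripper":1}]'
python3 -m jog '[{"rot":[0,0,0],"linear":[0,0.02,0],"gripper":1},{"rot":[0,0,0],"linear":[0,0,0],"gripper":1}]'
```

```text
clock: 4.62
position: [0.4924, -0.0224, 0.1322]
eef_rot: [[-0.536, 0.844, -0.0], [0.844, 0.536, -0.0], [0.0, -0.0, -1.0]]
force: [-0.0, -1.9, -0.4]
grip_width: 0.003
clock: 4.88
position: [0.4941, -0.0212, 0.1322]
eef_rot: [[-0.536, 0.844, -0.0], [0.844, 0.536, 0.0], [0.0, -0.0, -1.0]]
force: [-1.0, 0.4, 0.1]
grip_width: 0.001
clock: 5.12
position: [0.4954, -0.0204, 0.1321]
eef_rot: [[-0.536, 0.844, -0.001], [0.844, 0.536, -0.0], [0.001, -0.001, -1.0]]
force: [-4.7, -1.1, 1.4]
grip_width: -0.002
```

```bash
python3 -m jog '[{"rot":[0,0,0],"linear":[0,0.02,0],"gripper":1},{"rot":[0,0,0],"linear":[0,0,0],"gripper":1}]'
python3 -m jog '[{"rot":[0,0,0],"linear":[0,0.02,0],"gripper":1},{"rot":[0,0,0],"linear":[0,0,0],"gripper":1}]'

```

```text
clock: 5.38
position: [0.4959, -0.0198, 0.1318]
eef_rot: [[-0.535, 0.845, -0.004], [0.845, 0.535, -0.001], [0.002, -0.004, -1.0]]
force: [-14.3, -3.5, 8.5]
grip_width: 0.0
clock: 5.62
position: [0.4964, -0.0192, 0.1316]
eef_rot: [[-0.535, 0.845, -0.006], [0.845, 0.535, -0.001], [0.002, -0.006, -1.0]]
force: [-23.3, -5.5, 14.0]
grip_width: 0.002
```

The force climbed to 23 N with almost no travel, so the lever is on its stop. I'll back off and rise.

```bash
python3 -m jog '[{"rot":[0,0,0],"linear":[0,-0.15,0],"gripper":1},{"rot":[0,0,0],"linear":[0,-0.15,0],"gripper":1},{"rot":[0,0,0],"linear":[0,0,-0.2],"gripper":1},{"rot":[0,0,0],"linear":[0,0,-0.22],"gripper":1},{"rot":[0,0,0],"linear":[0,0,-0.22],"gripper":1}]'
python3 -m jog '[{"rot":[0,0,0],"linear":[0,0,-0.22],"gripper":1},{"rot":[0,0,0],"linear":[0,0,-0.22],"gripper":1},{"rot":[0,0,0],"linear":[0,0,-0.22],"gripper":1},{"rot":[0,0,0],"linear":[0,0.2,-0.22],"gripper":-0.3},{"rot":[0,0,0],"linear":[0,0,0],"gripper":-0.3}]'
python3 - <<'E'
from h import *
s,R=here();p=np.array(s['position']);c=cam('wrist',s);W=r.get_image('wrist');S=r.get_image('scene');D=r.get_image('side')
cv2.imwrite('pics/w4.png',W)
a,b=cam('scene'),cam('side')
A,B=comps(blue(S)),comps(blue(D))
print([k[:2] for k in A[:2]],[k[:2] for k in B[:2]])
print('grip tri',tri(a,A[0][1],b,B[0][1]),'expect closed',PIV+.057*Y)
for k in comps(blue(W))[:2]:
    bx=cv2.boxPoints(k[2]);print('w',k[0],plane(c,k[1],.15),[np.round(plane(c,q,.15),4)[:2] for q in bx])
E
```

```text
clock: 6.25
position: [0.4736, -0.0347, 0.1971]
eef_rot: [[-0.536, 0.845, 0.001], [0.845, 0.536, -0.0], [-0.0, 0.001, -1.0]]
force: [-0.3, 0.2, -0.9]
grip_width: -0.001
clock: 6.88
position: [0.4917, -0.0233, 0.2856]
eef_rot: [[-0.536, 0.844, 0.003], [0.844, 0.536, 0.0], [-0.002, 0.003, -1.0]]
force: [-0.6, 0.6, 0.7]
grip_width: 0.419
6.88 pos [ 0.4917 -0.0233  0.2856] yaw 32.44 F [-0.6  0.6  0.7] w 0.419 tilt [0.0031 0.0001]
[(np.int32(131), array([347.92366412, 263.27480916]))] [(np.int32(65), array([372.81538462, 244.21538462]))]
grip tri (array([0.50474924, 0.00826195, 0.15871318]), np.float64(0.0005454783284008447)) expect closed [ 0.5085818  -0.00281426  0.        ]
w 1142 [ 0.51112392 -0.00507795  0.15      ] [array([ 0.5171, -0.0325]), array([0.492 , 0.0141]), array([0.5054, 0.021 ]), array([ 0.5312, -0.0253])]
```

View pics/w4.png

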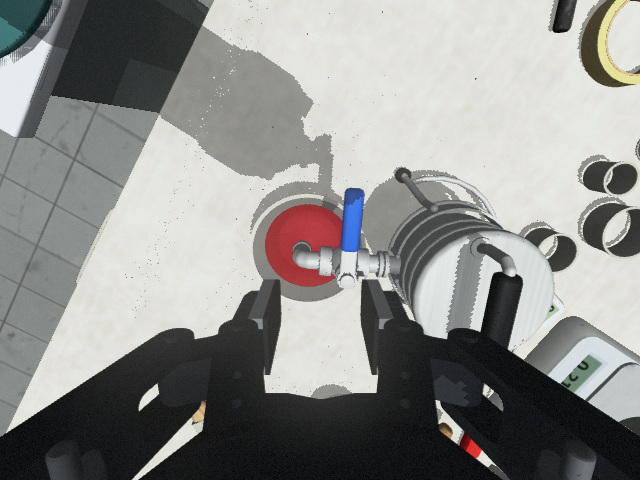

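The lever, from (355,190) to (347,250), now lies square across the pipe, which is horizontal at y≈260. Measured, it is about 94° from the pipe direction, within the measuring error of the stop. I'll move over the handle and measure it again.

```bash
python3 -m jog '[{"rot":[0,0,0],"linear":[-0.13,0.31,0],"gripper":-0.3},{"rot":[0,0,0],"linear":[-0.13,0.31,0],"gripper":-0.3},{"rot":[0,0,0],"linear":[-0.12,0.3,0],"gripper":-0.3},{"rot":[0,0,0],"linear":[-0.12,0.3,0],"gripper":-0.3},{"rot":[0,0,0],"linear":[0,0,0],"gripper":-0.3}]'
python3 - <<'E'
from h import *
s,R=here();p=np.array(s['position']);c=cam('wrist',s);W=r.get_image('wrist')
cv2.imwrite('pics/w5.png',W)
u=proj(c,[.622,0,.22]);print('expected px',u)
h=cv2.cvtColor(W,cv2.COLOR_BGR2HSV)
for k in comps(W.max(2)<60,500)[:4]:print('blk',k[:3])
for k in comps(blue(W))[:1]:print('blue',k[0],k[2],[np.round(plane(c,q,.15),4)[:2] for q in cv2.boxPoints(k[2])])
E
```

```text
clock: 7.65
position: [0.6211, -0.0003, 0.2826]
eef_rot: [[-0.536, 0.844, -0.002], [0.844, 0.536, 0.0], [0.001, -0.002, -1.0]]
force: [-0.1, 0.3, -0.1]
grip_width: 0.655
7.65 pos [ 6.211e-01 -3.000e-04  2.826e-01] yaw 32.42 F [-0.1  0.3 -0.1] w 0.655 tilt [-0.002   0.0002]
expected px [322.22180552 254.85450689]
blk (np.int32(68992), array([320.31389147, 413.13950893]), ((319.5, 381.0), (196.0, 639.0), 90.0))
blk (np.int32(4117), array([29.08355599, 32.50862278]), ((35.0, 37.5), (75.0, 70.0), 90.0))
blk (np.int32(1304), array([321.14110429, 224.27453988]), ((321.5544738769531, 231.12841796875), (28.19498634338379, 65.55958557128906), 3.5763344764709473))
blk (np.int32(749), array([548.13217623, 189.91188251]), ((545.1884155273438, 193.35861206054688), (29.982500076293945, 52.00786209106445), 17.281497955322266))
blue 1303 ((199.14984130859375, 158.4949951171875), (69.42810821533203, 19.655750274658203), 88.09085083007812) [array([0.4936, 0.0137]), array([0.5059, 0.0221]), array([ 0.5317, -0.0238]), array([ 0.5188, -0.0326])]
```

View pics/w5.png

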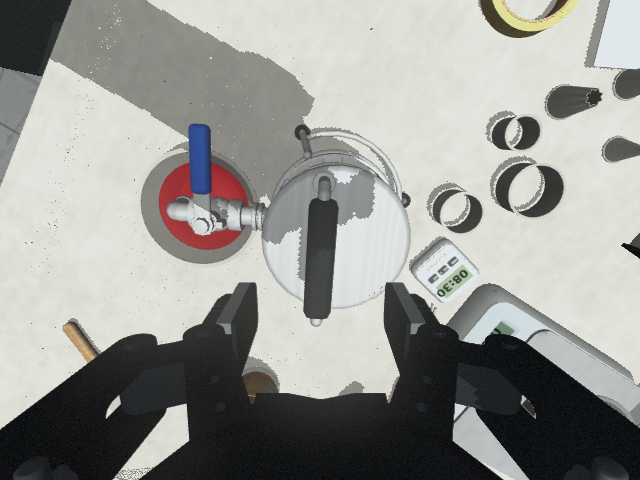

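The handle runs from (322,198) to (317,318), so it is turned about 3° from the tool and centred within 2 mm. The lever is square to the pipe. I'll correct the yaw by 3°, descend to TCP z 0.197 and grip.

```bash
python3 -m jog '[{"rot":[0,0,0.095],"linear":[-0.02,0,0.17],"gripper":-0.3},{"rot":[0,0,0],"linear":[0,0,0.17],"gripper":-0.3},{"rot":[0,0,0],"linear":[0,0,0.17],"gripper":-0.3},{"rot":[0,0,0],"linear":[0,0,0.17],"gripper":-0.3},{"rot":[0,0,0],"linear":[0,0,0.17],"gripper":-0.3}]' 60
python3 -m jog '[{"rot":[0,0,0],"linear":[0,0,0],"gripper":-0.3}]'
python3 -c "
from h import *
here()"
```

```text
clock: 8.32
position: [0.6215, -0.0021, 0.1981]
eef_rot: [[-0.493, 0.87, -0.0], [0.87, 0.493, -0.0], [0.0, -0.0, -1.0]]
force: [-0.2, -0.3, 1.0]
grip_width: 0.647
clock: 8.45
position: [0.6209, -0.0022, 0.1977]
eef_rot: [[-0.493, 0.87, -0.002], [0.87, 0.493, -0.0], [0.001, -0.002, -1.0]]
force: [0.5, -0.0, 0.1]
grip_width: 0.651
8.45 pos [ 0.6209 -0.0022  0.1977] yaw 29.56 F [ 0.5 -0.   0.1] w 0.651 tilt [-0.0024 -0.0001]
```

```bash
python3 -m jog '[{"rot":[0,0,0],"linear":[0,0,0],"gripper":1},{"rot":[0,0,0],"linear":[0,0,0],"gripper":1},{"rot":[0,0,0],"linear":[0,0,0],"gripper":1},{"rot":[0,0,0],"linear":[0,0,0],"gripper":1},{"rot":[0,0,0],"linear":[0,0,0],"gripper":1}]' 60
python3 -m jog '[{"rot":[0,0,0],"linear":[0,0,0],"gripper":1},{"rot":[0,0,0],"linear":[0,0,0],"gripper":1},{"rot":[0,0,0],"linear":[0,0,-0.02],"gripper":1},{"rot":[0,0,0],"linear":[0,0,-0.02],"gripper":1},{"rot":[0,0,0],"linear":[0,0,0],"gripper":1}]'

```

```text
clock: 9.07
position: [0.6219, -0.0022, 0.2001]
eef_rot: [[-0.493, 0.87, 0.001], [0.87, 0.493, -0.0], [-0.001, 0.001, -1.0]]
force: [-1.6, -0.6, 6.0]
grip_width: 0.198
clock: 9.7
position: [0.6215, -0.0022, 0.2032]
eef_rot: [[-0.493, 0.87, -0.0], [0.87, 0.493, -0.0], [0.0, -0.0, -1.0]]
force: [0.3, -0.1, -5.9]
grip_width: 0.197
```

The opening of about 17 mm matches the 18 mm bar, and the load is 6 N. I'll lift slowly.

```bash
J='x'; python3 -m jog '[{"rot":[0,0,0],"linear":[0,0,-0.06],"gripper":1},{"rot":[0,0,0],"linear":[0,0,-0.06],"gripper":1},{"rot":[0,0,0],"linear":[0,0,-0.06],"gripper":1},{"rot":[0,0,0],"linear":[0,0,-0.06],"gripper":1},{"rot":[0,0,0],"linear":[0,0,0],"gripper":1}]'
python3 - <<'E'
from h import *
here();cv2.imwrite('pics/s6.png',cv2.resize(r.get_image('side')[120:340,240:480],None,fx=2.5,fy=2.5,interpolation=2))
E
```

```text
clock: 10.32
position: [0.6218, -0.0021, 0.2279]
eef_rot: [[-0.493, 0.87, 0.001], [0.87, 0.493, -0.0], [-0.0, 0.001, -1.0]]
force: [0.6, -0.4, -7.2]
grip_width: 0.197
10.32 pos [ 0.6218 -0.0021  0.2279] yaw 29.55 F [ 0.6 -0.4 -7.2] w 0.197 tilt [ 0.0008 -0.    ]
```

View pics/s6.png

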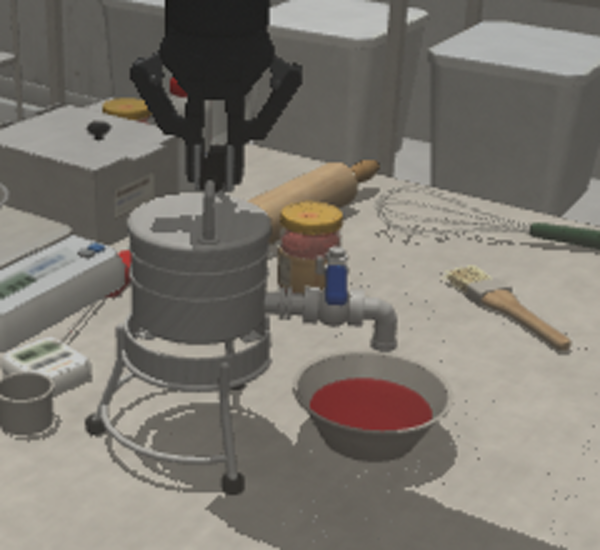

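The pot, with its lid at (205,220), is level and rising clear of the collar at (195,360). The lever is shut. I'll finish the lift.

```bash
python3 -m jog '[{"rot":[0,0,0],"linear":[0,0,-0.06],"gripper":1},{"rot":[0,0,0],"linear":[0,0,-0.06],"gripper":1},{"rot":[0,0,0],"linear":[0,0,-0.06],"gripper":1},{"rot":[0,0,0],"linear":[0,0,-0.06],"gripper":1},{"rot":[0,0,0],"linear":[0,0,-0.06],"gripper":1}]'
python3 -m jog '[{"rot":[0,0,0],"linear":[0,0,-0.06],"gripper":1},{"rot":[0,0,0],"linear":[0,0,-0.06],"gripper":1},{"rot":[0,0,0],"linear":[0,0,-0.06],"gripper":1},{"rot":[0,0,0],"linear":[0,0,-0.04],"gripper":1},{"rot":[0,0,0],"linear":[0,0,0],"gripper":1}]'
python3 -m jog '[{"rot":[0,0,0],"linear":[0,0,0],"gripper":1},{"rot":[0,0,0],"linear":[0,0,0],"gripper":1},{"rot":[0,0,0],"linear":[0,0,0],"gripper":1},{"rot":[0,0,0],"linear":[0,0,0],"gripper":1}]'
python3 - <<'E'
from h import *
here();cv2.imwrite('pics/s7.png',cv2.resize(r.get_image('side')[80:340,200:480],None,fx=2.3,fy=2.3,interpolation=2))
E
```

```text
clock: 11.0
position: [0.6216, -0.0021, 0.2577]
eef_rot: [[-0.493, 0.87, -0.0], [0.87, 0.493, -0.0], [-0.0, -0.0, -1.0]]
force: [-0.9, 0.3, -5.5]
grip_width: 0.199
clock: 11.62
position: [0.6217, -0.0021, 0.2796]
eef_rot: [[-0.493, 0.87, 0.0], [0.87, 0.493, -0.0], [-0.0, 0.0, -1.0]]
force: [-0.4, -0.3, -5.5]
grip_width: 0.196
clock: 12.12
position: [0.6216, -0.0021, 0.2792]
eef_rot: [[-0.493, 0.87, -0.0], [0.87, 0.493, -0.0], [0.0, -0.0, -1.0]]
force: [0.2, 0.4, -6.2]
grip_width: 0.201
12.12 pos [ 0.6216 -0.0021  0.2792] yaw 29.55 F [ 0.2  0.4 -6.2] w 0.201 tilt [-0.0002 -0.0001]
```

View pics/s7.png

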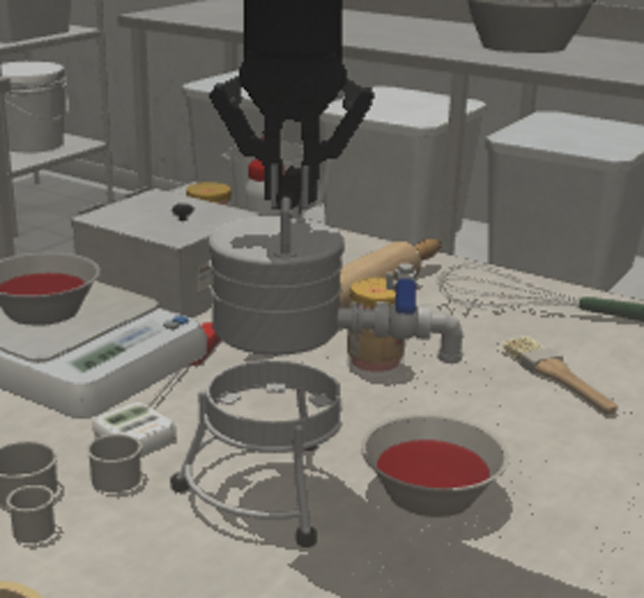

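The pot, at (277,285), hangs level and about 8 cm up, over the empty collar at (272,400). The lever is shut and the bowl hasn't moved. I'll hand in.

```bash
python3 -c "
from h import *
print(r.finish_job());here()"
```

```text
the job is handed in; nothing more can be done
None
the job is handed in; nothing more can be done
```

The tap is shut and the pot is lifted about 8 cm, held still and level over its stand. I handed the job in at about 12 s of robot time; the hand-in reports no verdict.

- **Tap:** With the pot seated, I pushed the blue lever clockwise with shut fingers until the force rose to about 23 N with almost no movement. In the wrist pictures it then lay square across the pipe. My measurement put it at about 94° using my first estimate of the pot's direction. That estimate was about 3° off, which brings it to about 91°, the closed stop.
- **Lift:** I corrected the grip direction by that 3° and gripped the handle at 60 N, with an opening of about 17 mm on the 18 mm bar. The TCP (fingertip point) rose from 0.198 to 0.279 m, straight up.
- **Last checks:** The load on the wrist was steady at about 6 N, and the tool had no measurable tilt. In the last side picture the pot is level and clear of the collar, the lever is shut, and the bowl, jar and brush look unmoved.
- **Disagreements:**
    - The two-camera height of the lever was off by 6 mm before the push and by 14 mm after. I used the wrist camera's view of the lever instead.
    - The 6 N load suggests a pot of about 0.6 kg. That is lighter than the stated 0.75 kg but within the given range.

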